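Empty the sloping kit rack onto one square column of cartons

ROBOT

A 6-joint arm with a two-finger parallel gripper is mounted at the origin on the work surface. World frame = base frame: x ahead of the robot, y to its left, z up, the work surface at z = 0. Lengths are in m, angles in rad, forces in N, time in s.
With the tool pointing down it reaches from about 0.35 to 0.975 m from the base axis. Payload 4.9 kg.
Tool frame: the origin (TCP) lies on the centre line of the jaws, within the pads' length; the fingertips stand ctrl.tcp_to_tips ahead of it and the grasp point (between the pads) lies 3 mm ahead of it (ctrl.tcp_to_tips is the distance from the TCP to the fingertips, in m); z points along the fingers, y is the direction in which the jaws open and shut (so a half turn about z gives the same grasp; the last joint's range is limited). The gripper opens to 85 mm and grips with 20 to 120 N. Pads are 22 mm wide; open, the fingers measure 114 mm over their backs; the gripper's body (76 mm by 85 mm) begins 54 mm behind the grasp point. The pads swing forward as they close: fully open they stand 13 mm farther back than shut.
Start: joints at [-1.225, 0.053, 1.613, -0, 1.476, -0.119], TCP at [0.28, -0.559, 0.253] pointing down, gripper open.
Joint ranges: [-3.01, 3.01], [-1.01, 2.22], [0.06, 2.58], [-1.02, 4.17], [0.09, 2.62], [-3.14, 3.14]. Speed limits (rad/s): [2.57, 2.57, 3.14, 3.14, 3.14, 3.14].

INTERFACE

Orientations are given as a rotation vector (axis times angle).
In Python, from station import ctrl, vision gives the robot as it stands.
- The arm moves only by the tool jog_arm, never from a script. Its argument "deltas" is a list of rows, each a list of 7 numbers: the turn, a rotation vector about the tool's x, y, z in rad, then the shift along the tool's x, y, z in cm, then the opening, from 0 (shut) to 1 (fully open). A call has 1 to 12 rows; each row shifts and turns the commanded pose from where the row before left it, along the tool's axes as they then stand; what a row does not reach is not made up. A row lasts 1/12 s, in which the tool goes at most 41.7 mm and 7.16 degrees, less where a joint would pass 70% of its speed; a pose out of reach is approached as far as the arm can. A call with a gripper value outside its range is refused whole. The fingers move at their own pace and stop on an object; "grip_force" is the grip in N (left out, the last holds). Time passes only in rows, so rows that do not move let the fingers close. It gives the time, the measured TCP pose, the force and the opening at its end, in the units of the state.
- ctrl.get_obs(): the state, without advancing time (a new reading comes with each control period).
- vision.get_image(name): name is "side" or "top" or "wrist"; returns (picture, depth): 420x560x3 uint8, red, green, blue; 420x560 float32, m along the optical axis (not along the pixel's ray), 0 where there is no reading.
- vision.calibration(name): a dict with "fx", "fy", "cx", "cy" (pixels), "rvec" (rotation vector, rad) and "tvec" (3), from world to camera coordinates, as OpenCV has them; the wrist camera has in their place "hand_eye" (4x4, takes a point from camera to tool coordinates, whose origin is the TCP and whose axes are the flange's). Camera axes: x right, y down, z forward; pixel columns grow to the right and rows downward; lengths in m; the calibration is good to about 2 mm. A picture is of the moment at which its call begins: read the wrist's pose just before it. calibration takes no time and is no camera call.
- ctrl.finish_job(): hands the job in, once; it reports no verdict.
The state is a dict: "t": time; "q": joint angles; "dq": joint speeds; "effort": joint torques, N m; "tool_pos": TCP position; "tool_rot": TCP orientation; "contact_force": force on the tool from outside, world axes, zero at the start; "wrist_torque": the same for the moment, N m; "opening": finger opening in m.
Only numpy, scipy, OpenCV 4.12 (cv2) and the standard library are available. Lean on these libraries where they do the work, as an engineer would, in place of code of your own. Each camera call takes 0.05 s, during which the arm holds its last target. There are 200 camera calls.

TASK

Empty the sloping rack: stack its three kit cartons into one column on the big carton that lies flat on the bench, the largest first, then the medium, then the small one on top. Set each down gently, not dropped, lid up, centred on the one below with its long sides lined up with it, and let go of it. Leave the big carton, the bottle, the jar and the mug standing where they are.

Things in the scene. Friction and masses are not known exactly. Their poses are not given: they have to be found in the camera images.
- carton_large_centre (a point): Closed kit carton of plain white board with a lift-off lid, 170 long x 66 wide x 60 mm high, the largest of the three, about 450 g. This point is its centre, half-way up. Its x runs along its length, y across its width, z out of its lid. At the start it lies lid up on the rack's slope in any of the three lanes, its length running straight up the slope, its low end against the lip.
- carton_medium_centre (a point): Closed kit carton of plain white board with a lift-off lid, 140 long x 58 wide x 55 mm high, the medium one, about 350 g. This point is its centre, half-way up. Its x runs along its length, y across its width, z out of its lid. At the start it lies lid up on the rack's slope in any of the three lanes, its length running straight up the slope, its low end against the lip.
- carton_small_centre (a point): Closed kit carton of plain white board with a lift-off lid, 110 long x 50 wide x 50 mm high, the smallest, about 250 g. This point is its centre, half-way up. Its x runs along its length, y across its width, z out of its lid. At the start it lies lid up on the rack's slope in any of the three lanes, its length running straight up the slope, its low end against the lip.
- bottom_top (a point): Centre of the lid (upper face) of the big closed carton, 200 long x 120 wide x 60 mm high, white board, about 1.6 kg, loose, lying flat on the bench: the foot of the column. x along its length, y across, z up; the lid is 60 mm above the bench.
- pick_rack: Grey sheet-steel bench rack, fixed: a tray sloping at 25 degrees, 276 wide (y) x 205 mm up the slope, with three lanes 94 mm apart; neighbouring cartons have gaps of 32 mm or more. Origin on the bench below its middle; x points level from its low front to its high back. The back edge is 92 mm behind the origin, 116 mm above the bench.
- rack_lip (a point): Middle of the line where the rack's tray meets its front lip, 30 mm above the bench. Lip: square to the tray, 23 mm high. Four tabs between and beside the lanes, 22 mm high, reach 21 mm up the slope from the lip. Nothing else stands above the tray. x is level, away from the lip.
- reagent_bottle: Closed amber glass bottle, 54 mm in diameter, 120 mm tall, loose, standing between rack and column. Origin: centre of its underside. Must not be moved.
- jar: Closed white plastic jar, 52 mm in diameter, 75 mm tall, loose, standing close beside the big carton. Origin: centre of its underside. Must not be moved.
- mug: White mug, 76 mm in diameter, 88 mm tall, with a handle, loose, standing in front of the big carton's near end. Origin: centre of its underside. Must not be moved.
Not all that is in view belongs to the job. What is shaped like the part that bears carton_medium_centre but blue or pink is not meant. Leave any purple or yellow look-alike of the part that bears carton_small_centre alone.

How it is judged:
On the way, in this order (a step that is already met when the one before it is completed fails the run):
1. the large carton lies square on the big bottom carton, released (x of carton_large_centre in the frame of bottom_top between -0.012 and 0.012 m and y of carton_large_centre in the frame of bottom_top between -0.012 and 0.012 m and z of carton_large_centre in the frame of bottom_top between 0.025 and 0.035 m and angle between the x axis of carton_large_centre and the x axis of bottom_top, either way round below 0.12 rad and angle between carton_large_centre's own z axis and vertical below 0.06 rad and contact force between the fingers and carton_large below 0.1 N and linear speed of carton_large below 0.03 m/s), for 0.2 s.
2. the medium carton lies square on the large one, released (x of carton_medium_centre in the frame of carton_large_centre between -0.012 and 0.012 m and y of carton_medium_centre in the frame of carton_large_centre between -0.012 and 0.012 m and z of carton_medium_centre in the frame of carton_large_centre between 0.0525 and 0.0625 m and angle between the x axis of carton_medium_centre and the x axis of carton_large_centre, either way round below 0.12 rad and angle between carton_medium_centre's own z axis and vertical below 0.06 rad and contact force between the fingers and carton_medium below 0.1 N and linear speed of carton_medium below 0.03 m/s), for 0.2 s.
3. the small carton lies square on the medium one, released (x of carton_small_centre in the frame of carton_medium_centre between -0.012 and 0.012 m and y of carton_small_centre in the frame of carton_medium_centre between -0.012 and 0.012 m and z of carton_small_centre in the frame of carton_medium_centre between 0.0475 and 0.0575 m and angle between the x axis of carton_small_centre and the x axis of carton_medium_centre, either way round below 0.12 rad and angle between carton_small_centre's own z axis and vertical below 0.06 rad and contact force between the fingers and carton_small below 0.1 N and linear speed of carton_small below 0.03 m/s), for 0.2 s.
At the end, for the whole second after the job is handed in: Column from below: big carton, large, medium, small. Each carton rests on the one below (height within 5 mm), centred within 12 mm along and across, long axes within 0.12 rad either way round, lid up, level within 0.06 rad, at rest and released (all of step 1 and all of step 2 and all of step 3); the robot touches nothing.
It fails at once if the big bottom carton shifted by more than 15 mm (distance of bottom_top from where it was at the start of the episode above 0.015 m).
It fails at once if the bottle, jar or mug shifted by more than 12 mm or tipped (distance of any of reagent_bottle, jar, mug from where it was at the start of the episode above 0.012 m or angle between any of reagent_bottle, jar, mug's own z axis and vertical above 0.35 rad).
It fails at once if a kit carton dropped (falling free faster than 0.5 m/s, that is from over 13 mm) ((contact force between the fingers and carton_large below 0.05 N and linear speed of carton_large above 0.5 m/s) or (contact force between the fingers and carton_medium below 0.05 N and linear speed of carton_medium above 0.5 m/s) or (contact force between the fingers and carton_small below 0.05 N and linear speed of carton_small above 0.5 m/s)).
It also fails if it takes over 72 s, if anything falls off the work surface, if the arm or the gripper's body presses on something with over 40 N, if the wrist force passes 120 N, or if a joint passes its speed limit or range.

## Working session

There is one attempt and no reset: what is moved stays moved. The work goes in short steps, Python scripts to look and compute and a tool call to move; the robot and the scene stay as the last step left them, time stands still between calls to the robot, and variables do not carry over. Pictures are saved under pics/ and viewed, about 8 in all and at most 12, crops included, and the job is handed in when it is done.

Besides the shell and the picture viewer there is one more tool, called after "Request:" by a JSON object that holds its "op" and its "data". jog_arm: Moves the arm, as the interface text tells. Its arguments: {"type":"object","properties":{"deltas":{"type":"array"},"grip_force":{"type":"number"}},"required":["deltas"]}

```bash
ls; mkdir -p pics
cat > h.py <<'E'
import numpy as np, cv2, sys
from scipy.spatial.transform import Rotation as R
from station import ctrl, vision
def world(name, depth, tool=None):
    c=vision.calibration(name); v,u=np.mgrid[:420,:560]
    P=np.stack([(u-c['cx'])/c['fx']*depth,(v-c['cy'])/c['fy']*depth,depth],-1)
    if 'rvec' in c:
        Rm=cv2.Rodrigues(np.array(c['rvec'],float))[0]; return (P-np.array(c['tvec']).ravel())@Rm
    H=np.array(c['hand_eye']); p,r=tool
    return (P@H[:3,:3].T+H[:3,3])@R.from_rotvec(r).as_matrix().T+p
E
python3 - <<'E'
from h import *
print(ctrl.get_obs(), ctrl.tcp_to_tips)
for n in ('top','side'):
    im,d=vision.get_image(n); W=world(n,d); np.savez('pics/'+n,im=im,d=d,W=W)
    cv2.imwrite(f'pics/{n}0.png',im[:,:,::-1])
    print(n,vision.calibration(n))
E
```

```text
pics
{'t': 0.0, 'q': array([-1.22500214e+00,  5.33469402e-02,  1.61426483e+00, -5.87935901e-05,
        1.47599021e+00, -1.18971924e-01]), 'dq': array([ 4.05373528e-04, -2.02181187e-04,  5.51137267e-04, -7.86672958e-04,
        2.41778179e-05,  7.55050475e-04]), 'effort': array([-2.74629499e-03, -3.93690312e+01, -3.70174670e+01, -2.04203338e-04,
        7.12171241e-03,  4.56945884e-06]), 'tool_pos': array([ 0.279943  , -0.55816687,  0.25208654]), 'tool_rot': array([-3.05520937e+00, -7.23050254e-01,  4.48239447e-04]), 'contact_force': array([-1.00368021, -0.02609135,  0.46498942]), 'wrist_torque': array([ 0.02639536, -0.02686886,  0.01552383]), 'opening': 0.08527367055539894} 0.022
top {'fx': 525.4268149566744, 'fy': 525.4268149566744, 'cx': 277.4802373812011, 'cy': 211.1841063858958, 'rvec': array([ 2.15972917, -2.17290496,  0.08880544]), 'tvec': array([0.06519717, 0.46263272, 1.37422063])}
side {'fx': 416.1398853587664, 'fy': 416.1398853587664, 'cx': 279.30398358866216, 'cy': 207.14870041953682, 'rvec': array([ 1.03811778, -2.42848461,  1.02108719]), 'tvec': array([0.36483856, 0.26074008, 1.18655842])}
```

View pics/top0.png

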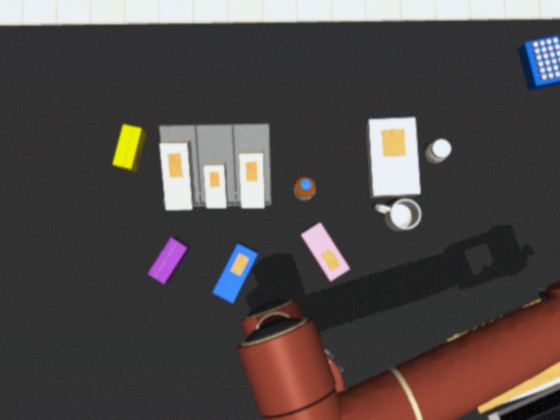

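View pics/side0.png

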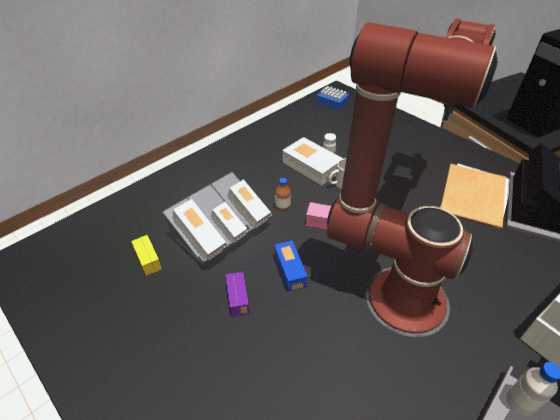

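The top view shows three white cartons on the rack: (177,176) longest, so large; (215,187) shortest, so small; (251,180) medium. The big carton is at (394,157), the bottle at (305,188), the jar at (438,150) and the mug at (403,214). The blue, pink, purple and yellow look-alikes are on the bench and get left alone. Next I'll measure these points.

Run:
```python
from h import *
np.set_printoptions(precision=4,suppress=True)
z=np.load('pics/top.npz'); W=z['W']; im=z['im']; d=z['d']
def med(u,v,r=2): return np.median(W[v-r:v+r+1,u-r:u+r+1].reshape(-1,3),0)
print('bench',med(330,120),med(90,200))
hsv=cv2.cvtColor(im,cv2.COLOR_RGB2HSV)
for n,(u,v,x0,x1,y0,y1) in dict(large=(177,190,158,194,135,214),small=(215,198,200,230,155,212),med=(251,195,236,268,146,212),big=(385,180,362,425,112,200)).items():
    m=np.zeros(d.shape,bool); m[y0:y1,x0:x1]=True
    V=hsv[...,2].astype(int); S=hsv[...,1]
    m&=((V>175)|(S>110)&(V>120)); m&=d>0
    # plane fit around median
    P=W[m]; 
    for _ in range(6):
        c=np.median(P,0) if _==0 else P.mean(0); nrm=np.linalg.svd(P-P.mean(0))[2][2]; nrm*=np.sign(nrm[2])
        r=(P-P.mean(0))@nrm; P=P[abs(r)<max(.004,.012-.002*_)]
    # minAreaRect in plane
    ex=np.cross([0,1,0],nrm); ex/=np.linalg.norm(ex); ey=np.cross(nrm,ex)
    q=np.stack([(P-P.mean(0))@ex,(P-P.mean(0))@ey],1).astype(np.float32)*1000
    rc=cv2.minAreaRect(q); c=P.mean(0)+rc[0][0]/1000*ex+rc[0][1]/1000*ey
    print(n,len(P),'n',nrm,'tilt',np.degrees(np.arccos(nrm[2])),'topc',c,'rect',rc[1:],'worldcorners');
    print(np.array([P.mean(0)+a/1000*ex+b/1000*ey for a,b in cv2.boxPoints(rc)]))
for n,(u,v) in dict(bottle=(305,184),jar=(439,148),mug=(403,214)).items(): print(n,med(u,v))
big=cv2.resize(im[100:240,100:460,::-1],None,fx=2.2,fy=2.2,interpolation=cv2.INTER_CUBIC); cv2.imwrite('pics/crop.png',big)
```

```text
bench [ 0.7149 -0.0828  0.0008] [0.4987 0.5722 0.0017]
large 1548 n [-0.424   0.0012  0.9057] tilt 25.085454532112543 topc [0.5407 0.3136 0.1222] rect ((171.31053161621094, 67.05364990234375), 0.2601381838321686) worldcorners
[[0.463  0.3468 0.0858]
 [0.4633 0.2797 0.086 ]
 [0.6184 0.2805 0.1586]
 [0.6182 0.3476 0.1584]]
small 746 n [-0.4197 -0.0152  0.9075] tilt 24.831594002584623 topc [0.5189 0.2197 0.1005] rect ((111.6197509765625, 50.592987060546875), 0.06181197986006737) worldcorners
[[0.4681 0.2449 0.0774]
 [0.4685 0.1943 0.0767]
 [0.5698 0.1945 0.1236]
 [0.5694 0.245  0.1242]]
med 1107 n [-0.4257  0.0032  0.9049] tilt 25.19382634395545 topc [0.5313 0.1259 0.1113] rect ((140.95635986328125, 58.81562805175781), 0.34603604674339294) worldcorners
[[0.4674 0.1549 0.0811]
 [0.4676 0.096  0.0814]
 [0.5952 0.0969 0.1414]
 [0.5949 0.1557 0.1411]]
big 2938 n [-0.0009 -0.0032  1.    ] tilt 0.19142442341069915 topc [ 0.6012 -0.2423  0.0611] rect ((201.2217254638672, 121.11461639404297), 2.0994443893432617) worldcorners
[[ 0.4985 -0.1855  0.0612]
 [ 0.5029 -0.3065  0.0608]
 [ 0.704  -0.2991  0.061 ]
 [ 0.6996 -0.1781  0.0614]]
bottle [ 0.5211 -0.0076  0.1214]
jar [ 0.6188 -0.3554  0.0752]
mug [ 0.4548 -0.2734  0.0064]
```

View pics/crop.png

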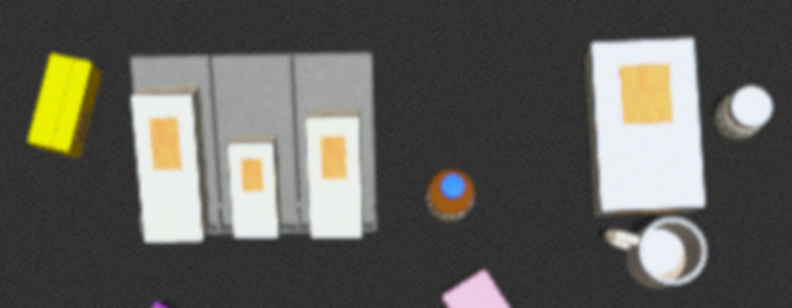

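```bash
cat >> h.py <<'E'
np.set_printoptions(precision=4,suppress=True)
def Rt(yaw,tilt): # tool x at yaw, tool z down, then turned by tilt about tool y
    return R.from_euler('z',yaw)*R.from_euler('x',np.pi)*R.from_euler('y',tilt)
def plan(pos,Rg):
    o=ctrl.get_obs(); Rc=R.from_rotvec(o['tool_rot']); d=np.array(pos)-o['tool_pos']
    print('t',o['t'],'pos',o['tool_pos'],'q',o['q'])
    print('turn(tool)',(Rc.inv()*Rg).as_rotvec(),'shift cm before turn',100*Rc.inv().apply(d),'after turn',100*Rg.inv().apply(d))
C={'large':np.array([.5407,.3136,.1222]),'small':np.array([.5187,.2197,.1005]),'med':np.array([.5313,.1259,.1113])}
N=np.array([-.4236,0,.9058]); T=.4363; Y=.005; YB=.0367
BIG=np.array([.6012,-.2423,.060])
E
python3 -c "
from h import *
print(vision.calibration('wrist'))
plan(C['large']+.13*N,Rt(Y,0)); plan(C['large']+.13*N,Rt(Y,T)); print(C['large']+.13*N)"
```

```text
{'fx': 303.05847128417184, 'fy': 303.05847128417184, 'cx': 283.1978490912824, 'cy': 206.9781926839335, 'hand_eye': array([[-0.0002, -0.9474, -0.3201,  0.0814],
       [ 1.    , -0.0002,  0.0002,  0.0002],
       [-0.0002, -0.3201,  0.9474, -0.1197],
       [ 0.    ,  0.    ,  0.    ,  1.    ]])}
t 0.1 pos [ 0.28   -0.5582  0.2522] q [-1.225   0.0533  1.6142  0.      1.476  -0.119 ]
turn(tool) [-0.0019  0.0002  0.4598] shift cm before turn [ 57.46   -68.7114   1.364 ] after turn [ 21.0012 -87.0759   1.2232]
t 0.1 pos [ 0.28   -0.5582  0.2522] q [-1.225   0.0533  1.6142  0.      1.476  -0.119 ]
turn(tool) [-0.1021  0.4287  0.452 ] shift cm before turn [ 57.46   -68.7114   1.364 ] after turn [ 18.5169 -87.0759   9.9835]
[0.4856 0.3136 0.24  ]
```

Request:
{"op": "jog_arm", "data": {"deltas": [[0,0,0.092,0,0,0,1],[0,0,0.092,0,0,0,1],[0,0,0.092,0,0,0,1],[0,0,0.092,0,0,0,1],[0,0,0.092,0,0,0,1],[0,0,0,0.8,-3.3,0,1],[0,0,0,0.8,-3.3,0,1],[0,0,0,0.8,-3.3,0,1],[0,0,0,0.8,-3.3,0,1],[0,0,0,0.8,-3.3,0,1],[0,0,0,0.8,-3.3,0,1],[0,0,0,0.8,-3.3,0,1]]}}

```text
t: 1.1
tool_pos: [0.3349, -0.3256, 0.2527]
tool_rot: [-3.141, -0.007, 0.001]
contact_force: [0.7, -0.7, -0.6]
opening: 0.0856
```

Request:
{"op": "jog_arm", "data": {"deltas": [[0,0,0,0.8,-3.3,0,1],[0,0,0,0.8,-3.3,0,1],[0,0,0,0.8,-3.3,0,1],[0,0,0,0.8,-3.3,0,1],[0,0,0,0.8,-3.3,0,1],[0,0,0,0.8,-3.3,0,1],[0,0,0,0.8,-3.3,0,1],[0,0,0,0.8,-3.3,0,1],[0,0,0,0.8,-3.3,0,1],[0,0,0,0.8,-3.3,0,1],[0,0,0,0.8,-3.3,0,1],[0,0,0,0.8,-3.3,0,1]]}}

```text
t: 2.1
tool_pos: [0.4289, 0.0708, 0.253]
tool_rot: [3.141, 0.008, -0.0]
contact_force: [0.2, -0.0, 0.3]
opening: 0.0853
```

```bash
python3 -c "
from h import *
plan(C['large']+.13*N,Rt(Y,0)); plan(C['large']+.13*N,Rt(Y,T))"
```

```text
t 2.1 pos [0.4289 0.0708 0.253 ] q [-0.0078 -0.4313  2.0336 -0.0001  1.5393  1.558 ]
turn(tool) [0.0001 0.0001 0.0001] shift cm before turn [  5.7975 -24.2461   1.2998] after turn [  5.7962 -24.2463   1.3024]
t 2.1 pos [0.4289 0.0708 0.253 ] q [-0.0078 -0.4313  2.0336 -0.0001  1.5393  1.558 ]
turn(tool) [0.0001 0.4364 0.0001] shift cm before turn [  5.7975 -24.2461   1.2998] after turn [  4.7028 -24.2463   3.6297]
```

Request:
{"op": "jog_arm", "data": {"deltas": [[0,0,0,0.72,-3.0,0,1],[0,0,0,0.72,-3.0,0,1],[0,0,0,0.72,-3.0,0,1],[0,0,0,0.72,-3.0,0,1],[0,0,0,0.72,-3.0,0,1],[0,0,0,0.72,-3.0,0,1],[0,0,0,0.72,-3.0,0,1],[0,0.109,0,0,0,0,1],[0,0.109,0,0,0,0,1],[0,0.109,0,0,0,0,1],[0,0.109,0,0,0,0,1],[0,0,0,0,0,0,1]]}}

```text
t: 3.1
tool_pos: [0.4752, 0.2791, 0.2499]
tool_rot: [3.068, 0.012, 0.675]
contact_force: [-0.3, 0.2, -0.7]
opening: 0.0853
```

```bash
python3 -c "
from h import *
plan(C['large']-.024*N,Rt(Y,T))
o=ctrl.get_obs(); im,d=vision.get_image('wrist'); W=world('wrist',d,(o['tool_pos'],o['tool_rot']))
cv2.imwrite('pics/w1.png',im[:,:,::-1]); np.savez('pics/w1',im=im,W=W)"
```

```text
t 3.1 pos [0.4752 0.2791 0.2499] q [ 0.4879 -0.34    2.0113 -0.2223  1.0923  2.116 ]
turn(tool) [0.001  0.0032 0.0028] shift cm before turn [ 0.623  -3.4262 16.7388] after turn [ 0.5593 -3.4115 16.7441]
```

View pics/w1.png

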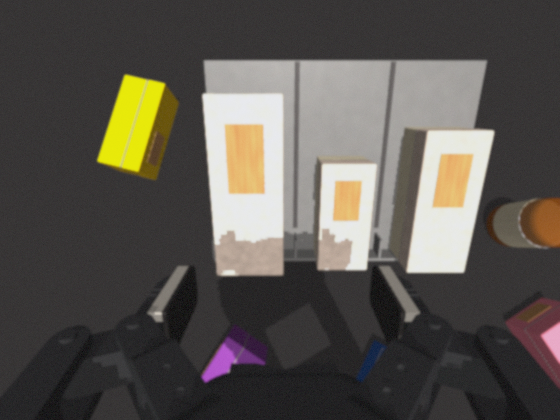

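The wrist view shows the large carton at (245,180), the small at (345,210) and the medium at (445,200), all clear of each other. I'll centre over the large one and go down.

Request:
{"op": "jog_arm", "data": {"deltas": [[0,0.003,0.003,0.3,-1.7,0,1],[0,0,0,0.3,-1.7,0,1],[0,0,0,0,0,3,1],[0,0,0,0,0,3,1],[0,0,0,0,0,2.5,1],[0,0,0,0,0,0,1],[0,0,0,0,0,0,1]]}}

```text
t: 3.73
tool_pos: [0.5202, 0.3127, 0.1774]
tool_rot: [3.067, 0.001, 0.677]
contact_force: [0.2, -0.7, 1.6]
opening: 0.0853
```

```bash
python3 -c "
from h import *
plan(C['large']-.024*N,Rt(Y,T))
z=np.load('pics/w1.npz');W=z['W']
for n,u0,u1,v in (('large',195,300,150),('small',305,385,200)):
    S=W[v,u0:u1]; print(n,[(u0+i,s.round(4)) for i,s in enumerate(S) if abs((s-C[n])@N)<.006][::200 or 1][:1], [ (u0+i,s.round(4)) for i,s in enumerate(S) if abs((s-C[n])@N)<.006][-1:], np.median((S-C[n])@N))
"
```

```text
t 3.7333 pos [0.5202 0.3127 0.1774] q [ 0.5056 -0.1238  1.9562 -0.2556  0.9394  2.1886]
turn(tool) [ 0.0024  0.0018 -0.0038] shift cm before turn [-0.452  -0.0906  8.2682] after turn [-0.4668 -0.0729  8.2675]
large [(207, array([0.5758, 0.3453, 0.1356]))] [(283, array([0.5766, 0.2791, 0.1345]))] -0.002474462115431263
small [(320, array([0.5366, 0.2434, 0.1057]))] [(373, array([0.5369, 0.1927, 0.1057]))] -0.002367109825186285
```

Request:
{"op": "jog_arm", "data": {"deltas": [[0,0,0,-0.46,0,0,1],[0,0,0,0,0,2,1],[0,0,0,0,0,2,1],[0,0,0,0,0,2,1],[0,0,0,0,0,1.2,1],[0,0,0,0,0,1.0,1],[0,0,0,0,0,0,1],[0,0,0,0,0,0,1]]}}

```text
t: 4.4
tool_pos: [0.5509, 0.3139, 0.1035]
tool_rot: [-3.064, -0.003, -0.684]
contact_force: [-0.1, -0.0, 0.3]
opening: 0.0855
```

Request:
{"op": "jog_arm", "data": {"deltas": [[0,0,0,0,0,0,0.7],[0,0,0,0,0,0,0.7],[0,0,0,0,0,0,0.6],[0,0,0,0,0,0,0.6],[0,0,0,0,0,0,0.6],[0,0,0,0,0,0,0.6],[0,0,0,0,0,0,0.6],[0,0,0,0,0,0,0.6]], "grip_force": 50}}

```text
t: 5.07
tool_pos: [0.5511, 0.314, 0.1046]
tool_rot: [-3.063, -0.003, -0.686]
contact_force: [-5.0, -1.1, 6.5]
opening: 0.0655
```

Request:
{"op": "jog_arm", "data": {"deltas": [[0,0,0,0,0,-0.5,0.6],[0,0,0,0,0,-1,0.6],[0,0,0,0,0,-1.5,0.6],[0,0,0,0,0,-2,0.6],[0,0,0,0,0,-2.5,0.6],[0,0,0,0,0,-2.5,0.6],[0,0,0,0,0,-2.5,0.6],[0,0,0,0,0,-2.5,0.6],[0,0,0,0,0,-1.5,0.6],[0,0,0,0,0,-0.5,0.6],[0,0,0,0,0,0,0.6],[0,0,0,0,0,0,0.6]], "grip_force": 60}}

```text
t: 6.07
tool_pos: [0.4775, 0.3128, 0.2544]
tool_rot: [-3.067, -0.003, -0.679]
contact_force: [-0.9, -0.3, -6.0]
opening: 0.0651
```

```bash
python3 -c "
from h import *
print(ctrl.get_obs()['contact_force'],ctrl.get_obs()['opening'],ctrl.get_obs()['wrist_torque'])
plan(BIG+[0,0,.29],Rt(YB,0))"
```

```text
[-0.8984 -0.3181 -5.9712] 0.06510617521056006 [-0.0171  0.5887 -0.0056]
t 6.0667 pos [0.4775 0.3128 0.2544] q [ 0.5491 -0.2818  1.9587 -0.2492  1.0991  2.1904]
turn(tool) [ 0.0077 -0.4357 -0.0341] shift cm before turn [15.1478 55.5387 -3.4854] after turn [10.3258 55.9294 -9.5619]
```

Request:
{"op": "jog_arm", "data": {"deltas": [[0.002,-0.07,-0.008,0,0,0,0.6],[0.002,-0.1,-0.009,0,0,0,0.6],[0.002,-0.1,-0.009,0,0,0,0.6],[0.002,-0.1,-0.008,0,1,0,0.6],[0,-0.066,0,0.3,2,-0.5,0.6],[0,0,0,0.6,3,-0.5,0.6],[0,0,0,0.6,3.3,-0.5,0.6],[0,0,0,0.6,3.3,0,0.6],[0,0,0,0.6,3.3,0,0.6],[0,0,0,0.6,3.3,0,0.6],[0,0,0,0.6,3.3,0,0.6],[0,0,0,0.6,3.3,0,0.6]]}}

```text
t: 7.07
tool_pos: [0.5322, 0.055, 0.2692]
tool_rot: [3.141, 0.057, 0.0]
contact_force: [1.3, 0.6, -5.4]
opening: 0.0654
```

Request:
{"op": "jog_arm", "data": {"deltas": [[0,0,0,0.6,3.3,0,0.6],[0,0,0,0.6,3.3,0,0.6],[0,0,0,0.6,3.3,0,0.6],[0,0,0,0.6,3.3,0,0.6],[0,0,0,0.6,3.3,0,0.6],[0,0,0,0.6,3.3,0,0.6],[0,0,0,0.6,3.3,0,0.6],[0,0,0,0.5,2.5,0,0.6],[0,0,0,0.3,1.5,0,0.6],[0,0,0,0.1,0.5,0,0.6],[0,0,0,0,0,0,0.6],[0,0,0,0,0,0,0.6]]}}

```text
t: 8.07
tool_pos: [0.5932, -0.2161, 0.2706]
tool_rot: [-3.139, -0.058, -0.002]
contact_force: [-0.5, -0.5, -6.1]
opening: 0.0652
```

```bash
cat >> h.py <<'E'
def rect(name,bgr_name,zlo,zhi,box=(.45,.76,-.34,-.15)):
    """rectangle of bright points between heights zlo..zhi near the column"""
    o=ctrl.get_obs(); im,d=vision.get_image(name); W=world(name,d,(o['tool_pos'],o['tool_rot']))
    if bgr_name: cv2.imwrite(bgr_name,im[:,:,::-1])
    m=(d>0)&(W[...,2]>zlo)&(W[...,2]<zhi)&(W[...,0]>box[0])&(W[...,0]<box[1])&(W[...,1]>box[2])&(W[...,1]<box[3])&(im.max(-1)>140)
    m=cv2.morphologyEx(m.astype(np.uint8),cv2.MORPH_OPEN,np.ones((3,3)))>0
    P=W[m]; r=cv2.minAreaRect((P[:,:2]*1000).astype(np.float32)); print(name,len(P),r,'z',np.median(P[:,2]))
    return im,W
E
python3 -c "
from h import *
rect('wrist','pics/w2.png',.045,.075)
plan(BIG+[0,0,.036],Rt(YB,0)); print(ctrl.get_obs()['opening'])"
```

```text
wrist 2703 ((690.7402954101562, -241.68292236328125), (22.087017059326172, 120.21043395996094), 2.2197349071502686) z 0.059198866672845324
t 8.1167 pos [ 0.5933 -0.2157  0.2711] q [-0.4673  0.0568  1.5789  0.0021  1.505   1.0656]
turn(tool) [-0.0014 -0.0018  0.001 ] shift cm before turn [ 0.6551  2.7138 17.5121] after turn [ 0.6896  2.6889 17.5146]
0.06562530721358487
```

View pics/w2.png

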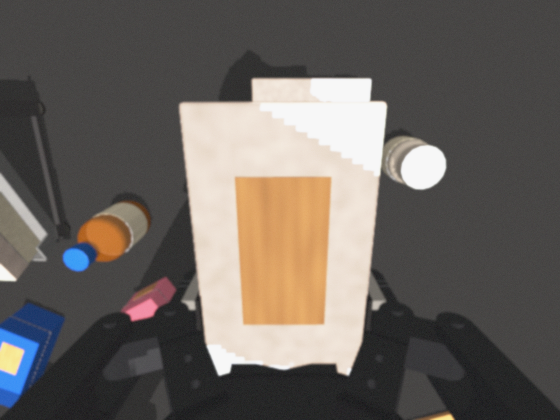

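The held carton fills (180–385, 102–370) and the big lid's far end shows at (310,90). It looks parallel to it. I'll measure the offset and level of the carton in the hand.

```bash
python3 -c "
from h import *
o=ctrl.get_obs(); im,d=vision.get_image('wrist'); W=world('wrist',d,(o['tool_pos'],o['tool_rot']))
P=W[110:340,215:355].reshape(-1,3); c=P.mean(0); n=np.linalg.svd(P-c)[2][2]; n*=np.sign(n[2]); print('lid',c,n,'tilt',np.arccos(n[2]), 'tcp',o['tool_pos'])
m=(abs((W-c)@n)<.004); Q=W[m]; r=cv2.minAreaRect((Q[:,:2]*1000).astype(np.float32)); print(r, Q[:,0].min(),Q[:,0].max())
plan([.6012,-.2430,.27],Rt(YB,0))
"
```

```text
bash:   774 Killed                     python3 -c "
from h import *
o=ctrl.get_obs(); im,d=vision.get_image('wrist'); W=world('wrist',d,(o['tool_pos'],o['tool_rot']))
P=W[110:340,215:355].reshape(-1,3); c=P.mean(0); n=np.linalg.svd(P-c)[2][2]; n*=np.sign(n[2]); print('lid',c,n,'tilt',np.arccos(n[2]), 'tcp',o['tool_pos'])
m=(abs((W-c)@n)<.004); Q=W[m]; r=cv2.minAreaRect((Q[:,:2]*1000).astype(np.float32)); print(r, Q[:,0].min(),Q[:,0].max())
plan([.6012,-.2430,.27],Rt(YB,0))
"
```

```bash
cat >> h.py <<'E'
def held(v0=110,v1=340,u0=215,u1=355,half=.085):
    o=ctrl.get_obs(); im,d=vision.get_image('wrist'); W=world('wrist',d,(o['tool_pos'],o['tool_rot']))
    P=W[v0:v1,u0:u1].reshape(-1,3); c=P.mean(0); n=np.linalg.eigh(np.cov(P.T))[1][:,0]; n*=np.sign(n[2]); print('lid',c,'n',n,'tcp',o['tool_pos'])
    m=(abs((W-c)@n)<.004)&(im.max(-1)>120); Q=W[m]; r=cv2.minAreaRect((Q[:,:2]*1000).astype(np.float32)); print(r, 'far end minus tcp - half',np.percentile(Q[:,0],99.8)-o['tool_pos'][0]-half)
    return im
E
python3 -c "
from h import *
held()
plan([.6012,-.2430,.27],Rt(YB,0))
"
```

```text
lid [ 0.6322 -0.2149  0.2903] n [-0.029  -0.0033  0.9996] tcp [ 0.5934 -0.2155  0.2715]
((619.5635986328125, -215.0302276611328), (112.94309997558594, 76.92781829833984), 2.1738805770874023) far end minus tcp - half -0.0018862921790274018
t 8.2167 pos [ 0.5935 -0.2155  0.2719] q [-0.4668  0.0559  1.5786  0.0018  1.5049  1.0655]
turn(tool) [-0.0006 -0.0027  0.0016] shift cm before turn [0.6674 2.7802 0.1855] after turn [0.6724 2.779  0.1853]
```

Request:
{"op": "jog_arm", "data": {"deltas": [[0,-0.02,0,0.4,1.4,0,0.6],[0,0,0,0.4,1.4,1,0.6],[0,0,0,0,0,2,0.6],[0,0,0,0,0,2.5,0.6],[0,0,0,0,0,2.5,0.6],[0,0,0,0,0,2.5,0.6],[0,0,0,0,0,2.5,0.6],[0,0,0,0,0,1.5,0.6],[0,0,0,0,0,0.8,0.6],[0,0,0,0,0,0,0.6],[0,0,0,0,0,0,0.6],[0,0,0,0,0,0,0.6]]}}

```text
t: 9.22
tool_pos: [0.6013, -0.2452, 0.1215]
tool_rot: [3.139, 0.058, -0.021]
contact_force: [1.4, -0.0, -5.4]
opening: 0.0655
```

Request:
{"op": "jog_arm", "data": {"deltas": [[0,0,0,0.1,-0.2,0.6,0.6],[0,0,0,0,0,0.5,0.6],[0,0,0,0,0,0.3,0.6],[0,0,0,0,0,0.1,0.6],[0,0,0,0,0,0,0.6],[0,0,0,0,0,0,0.6]]}}

```text
t: 9.72
tool_pos: [0.6005, -0.2426, 0.1039]
tool_rot: [3.141, 0.058, -0.027]
contact_force: [0.4, -0.2, -7.3]
opening: 0.0647
```

Request:
{"op": "jog_arm", "data": {"deltas": [[0,0,0,0,0,0.15,0.6],[0,0,0,0,0,0.1,0.6],[0,0,0,0,0,0,0.6],[0,0,0,0,0,0,0.6]]}}

```text
t: 10.05
tool_pos: [0.6009, -0.2428, 0.1022]
tool_rot: [3.14, 0.058, -0.025]
contact_force: [-2.3, 1.2, -2.9]
opening: 0.0653
```

Request:
{"op": "jog_arm", "data": {"deltas": [[0,0,0,0,0,0.1,0.6],[0,0,0,0,0,0.1,0.6],[0,0,0,0,0,0,0.6],[0,0,0,0,0,0,0.6]]}}

```text
t: 10.38
tool_pos: [0.6014, -0.2431, 0.1016]
tool_rot: [3.14, 0.058, -0.023]
contact_force: [-4.2, 1.9, 5.3]
opening: 0.0653
```

Contact has been made: the force is now pushing up. I'll open slowly and back off.

Request:
{"op": "jog_arm", "data": {"deltas": [[0,0,0,0,0,0,0.75],[0,0,0,0,0,0,0.8],[0,0,0,0,0,0,0.9],[0,0,0,0,0,0,1],[0,0,0,0,0,0,1],[0,0,0,0,0,0,1],[0,0,0,0,0,0,1],[0,0,0,0,0,-1,1],[0,0,0,0,0,-2,1],[0,0,0,0,0,-3,1],[0,0,0,0,0,-3.5,1],[0,0,0,0,0,-3.5,1]]}}

```text
t: 11.38
tool_pos: [0.6023, -0.2422, 0.2309]
tool_rot: [-3.141, -0.058, 0.028]
contact_force: [0.2, -0.6, -0.2]
opening: 0.0855
```

Request:
{"op": "jog_arm", "data": {"deltas": [[0,0,0,0,0,-3.5,1],[0,0,0,0,-3.5,0,1],[0,0,0,0,-3.5,0,1],[0,0,0,0,-3.5,0,1],[0,0,0,0,-3.5,0,1],[0,0,0,0,-3.5,0,1],[0,0,0,0,-3.5,0,1],[0,0,0,0,-3.5,0,1]]}}

```text
t: 12.05
tool_pos: [0.5941, 0.004, 0.2656]
tool_rot: [3.141, 0.057, -0.025]
contact_force: [0.5, 0.5, 0.3]
opening: 0.0854
```

```bash
python3 -c "
from h import *
rect('top','pics/t2.png',.105,.135)
rect('top',None,.045,.075)
plan(C['med']+.13*N,Rt(Y,0))"
```

```text
top 1861 ((598.3223876953125, -241.62197875976562), (171.84019470214844, 68.71875), 2.4945366382598877) z 0.12085470762203394
top 1444 ((583.6400756835938, -243.27102661132812), (234.7262725830078, 123.2930908203125), 2.1140506267547607) z 0.06092352246542941
t 12.15 pos [0.594  0.0066 0.2656] q [-0.1136 -0.0175  1.6636 -0.001   1.5114  1.4148]
turn(tool) [-0.0012  0.0159  0.0374] shift cm before turn [-11.1996 -12.4093   3.8481] after turn [-11.7155 -11.9852   3.6515]
```

View pics/t2.png

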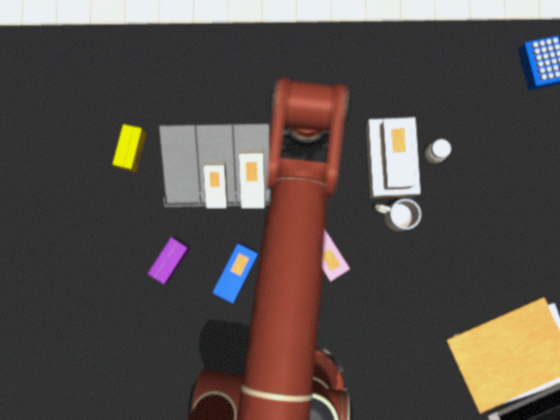

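The top view shows the large carton on the big one at (400,153). It is about 3 mm off along and under 1 mm across, with yaw within 0.4°. The jar, mug and bottle are unmoved. The medium is next, at (251,180).

Request:
{"op": "jog_arm", "data": {"deltas": [[0,0.01,0.018,-1.5,-1.5,0,1],[0,0.005,0.018,-3,-3,0,1],[0,0,0,-2.9,-3,0,1],[0,0,0,-2.9,-3,0,1],[0,0,0,-1.4,-1.5,0,1],[0,0.109,0,0,0,0,1],[0,0.109,0,0,0,0,1],[0,0.109,0,0,0,0,1],[0,0.109,0,0,0,0,1],[0,0,0,0,0,0,1],[0,0,0,0,0,0,1]]}}

```text
t: 13.07
tool_pos: [0.476, 0.1201, 0.2652]
tool_rot: [3.068, 0.001, 0.674]
contact_force: [-0.1, 0.8, -0.8]
opening: 0.0854
```

```bash
python3 -c "
from h import *
plan(C['med']-.024*N,Rt(Y,T))"
```

```text
t 13.0667 pos [0.476  0.1201 0.2652] q [ 0.1228 -0.5682  2.1435 -0.0569  1.1371  1.7056]
turn(tool) [ 0.0024  0.0037 -0.0038] shift cm before turn [-1.4207 -0.5836 18.6863] after turn [-1.4869 -0.5452 18.6823]
```

Request:
{"op": "jog_arm", "data": {"deltas": [[0.002,0.004,-0.004,-1.4,-0.6,0,1],[0,0,0,0,0,2.5,1],[0,0,0,0,0,3,1],[0,0,0,0,0,3,1],[0,0,0,0,0,2,1],[0,0,0,0,0,0,1],[0,0,0,0,0,0,1]]}}

```text
t: 13.65
tool_pos: [0.5092, 0.1263, 0.1636]
tool_rot: [-3.067, -0.007, -0.677]
contact_force: [-0.1, 0.7, 1.0]
opening: 0.0851
```

```bash
python3 -c "
from h import *
plan(C['med']-.023*N,Rt(Y,T))"
```

```text
t 13.65 pos [0.5092 0.1263 0.1636] q [ 0.1269 -0.3753  2.1853 -0.0663  0.9014  1.7231]
turn(tool) [ 0.0008  0.0021 -0.0004] shift cm before turn [-0.1888  0.0465  7.9782] after turn [-0.2054  0.0528  7.9777]
```

Request:
{"op": "jog_arm", "data": {"deltas": [[0,0.002,0,-0.1,0,2,1],[0,0,0,0,0,2,1],[0,0,0,0,0,2,1],[0,0,0,0,0,1.2,1],[0,0,0,0,0,0.8,1],[0,0,0,0,0,0,1],[0,0,0,0,0,0,1]]}}

```text
t: 14.23
tool_pos: [0.5428, 0.127, 0.0929]
tool_rot: [-3.064, -0.008, -0.688]
contact_force: [-1.2, 1.0, -0.5]
opening: 0.0857
```

Request:
{"op": "jog_arm", "data": {"deltas": [[0,0,0,0,0,0,0.7],[0,0,0,0,0,0,0.6],[0,0,0,0,0,0,0.5],[0,0,0,0,0,0,0.5],[0,0,0,0,0,0,0.5],[0,0,0,0,0,0,0.5],[0,0,0,0,0,0,0.5],[0,0,0,0,0,0,0.5],[0,0,0,0,0,0,0.5]]}}

```text
t: 14.98
tool_pos: [0.5424, 0.127, 0.0931]
tool_rot: [-3.064, -0.008, -0.689]
contact_force: [-5.9, -1.4, 6.5]
opening: 0.0578
```

Request:
{"op": "jog_arm", "data": {"deltas": [[0,0,0,0,0,-0.5,0.5],[0,0,0,0,0,-1,0.5],[0,0,0,0,0,-1.5,0.5],[0,0,0,0,0,-2,0.5],[0,0,0,0,0,-2.5,0.5],[0,0,0,0,0,-2.5,0.5],[0,0,0,0,0,-2.5,0.5],[0,0,0,0,0,-2.5,0.5],[0,0,0,0,0,-1.5,0.5],[0,0,0,0,0,-0.5,0.5],[0,0,0,0,0,0,0.5],[0,0,0,0,0,0,0.5]]}}

```text
t: 15.98
tool_pos: [0.4685, 0.1265, 0.2433]
tool_rot: [-3.066, -0.008, -0.681]
contact_force: [0.1, 0.5, -4.6]
opening: 0.0574
```

```bash
python3 -c "
from h import *
plan([.5983,-.2416,.33],Rt(.042,0))"
```

```text
t 15.9833 pos [0.4685 0.1265 0.2433] q [ 0.141  -0.5757  2.185  -0.0647  1.0995  1.7232]
turn(tool) [ 0.0083 -0.4371 -0.0361] shift cm before turn [15.2479 36.8801 -2.4322] after turn [11.4216 37.322  -8.6703]
```

Request:
{"op": "jog_arm", "data": {"deltas": [[0.002,-0.07,-0.009,0,0,0,0.5],[0.002,-0.1,-0.009,0,0,0,0.5],[0.002,-0.1,-0.009,0,0,0,0.5],[0.002,-0.1,-0.009,0,1,-1,0.5],[0,-0.08,0,0.6,2,-1.5,0.5],[0,0,0,1,3.3,-1.5,0.5],[0,0,0,1,3.3,-0.5,0.5],[0,0,0,1,3.3,0,0.5],[0,0,0,1,3.3,0,0.5],[0,0,0,1,3.3,0,0.5],[0,0,0,1,3.3,0,0.5],[0,0,0,1,3.3,0,0.5]]}}

```text
t: 16.98
tool_pos: [0.5536, -0.1329, 0.287]
tool_rot: [3.14, 0.065, -0.021]
contact_force: [0.4, 0.1, -4.2]
opening: 0.0573
```

Request:
{"op": "jog_arm", "data": {"deltas": [[0,0,0,1,3.3,0,0.5],[0,0,0,1,3.3,0,0.5],[0,0,0,1,3.3,0,0.5],[0,0,0,0.4,2,0,0.5],[0,0,0,0.3,1,0,0.5],[0,0,0,0,0,0,0.5],[0,0,0,0,0,0,0.5],[0,0,0,0,0,0,0.5]]}}

```text
t: 17.65
tool_pos: [0.5957, -0.2571, 0.2888]
tool_rot: [3.14, 0.067, -0.018]
contact_force: [-0.7, 0.1, -4.0]
opening: 0.0573
```

```bash
python3 -c "
from h import *
im=held(half=.07); cv2.imwrite('pics/w3.png',im[:,:,::-1])
plan([.5993,-.2416,.19],Rt(.042,0))"
```

```text
lid [ 0.6331 -0.2571  0.2777] n [ 0.7133 -0.6919  0.1116] tcp [ 0.5957 -0.2571  0.2888]
((617.7421875, -288.3873596191406), (217.3974151611328, 43.39949417114258), 44.763309478759766) far end minus tcp - half 0.03449581828015397
t 17.7 pos [ 0.5958 -0.257   0.2894] q [-0.5192  0.0954  1.5082 -0.0065  1.5468  1.0086]
turn(tool) [0.0008 0.0108 0.0012] shift cm before turn [ 0.5222 -1.5272  9.9296] after turn [ 0.4126 -1.5198  9.9359]
```

View pics/w3.png

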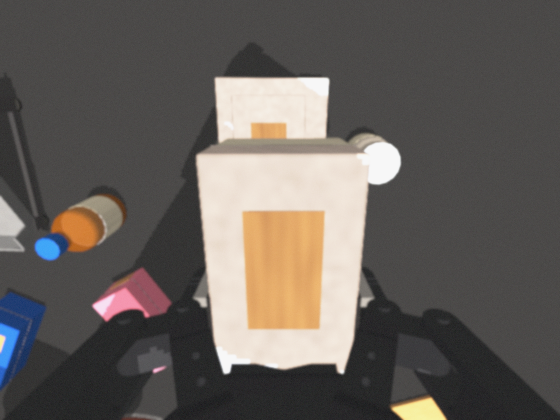

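The medium carton is held at (197–367, 152–370) with the far face showing, and the large lid is beyond it. I'll re-measure inside the lid only, once above the column.

Request:
{"op": "jog_arm", "data": {"deltas": [[0,0,0,0.5,-1.5,2,0.5],[0,0,0,0,0,3,0.5],[0,0,0,0,0,2,0.5],[0,0,0,0,0,1,0.5],[0,0,0,0,0,0,0.5],[0,0,0,0,0,0,0.5]]}}

```text
t: 18.2
tool_pos: [0.5995, -0.2427, 0.2102]
tool_rot: [3.139, 0.067, -0.016]
contact_force: [0.8, -0.4, -3.6]
opening: 0.0574
```

```bash
python3 -c "
from h import *
held(170,335,225,340,half=.07)
plan([.5993,-.2416,.165],Rt(.042,0))"
```

```text
lid [ 0.629  -0.2414  0.2297] n [-0.0532  0.0025  0.9986] tcp [ 0.5995 -0.2427  0.2102]
((619.23583984375, -242.445068359375), (94.29326629638672, 69.2493667602539), 2.4094080924987793) far end minus tcp - half -0.00308565617283979
t 18.25 pos [ 0.6002 -0.2433  0.2117] q [-0.4973  0.1362  1.5939 -0.0068  1.4167  1.0322]
turn(tool) [0.0031 0.0079 0.0003] shift cm before turn [-0.0442 -0.1902  4.6707] after turn [-0.0812 -0.176   4.6708]
```

Request:
{"op": "jog_arm", "data": {"deltas": [[0,-0.035,0,0.05,-0.15,1.5,0.5],[0,0,0,0,0,1.5,0.5],[0,0,0,0,0,1,0.5],[0,0,0,0,0,0.5,0.5],[0,0,0,0,0,0,0.5],[0,0,0,0,0,0,0.5]]}}

```text
t: 18.75
tool_pos: [0.5982, -0.242, 0.1647]
tool_rot: [3.138, 0.065, -0.071]
contact_force: [0.8, 0.3, -3.7]
opening: 0.0574
```

```bash
python3 -c "
from h import *
held(170,335,225,340,half=.07)
plan([.601,-.2416,.157],Rt(.042,0))"
```

```text
lid [ 0.6284 -0.2407  0.1831] n [-0.0139  0.0027  0.9999] tcp [ 0.5982 -0.242   0.1647]
((618.5966796875, -241.4583282470703), (94.39102935791016, 69.38912963867188), 3.112858295440674) far end minus tcp - half -0.00230589239694029
t 18.8 pos [ 0.5986 -0.2422  0.1655] q [-0.4899  0.1897  1.6143 -0.0248  1.3747  1.0446]
turn(tool) [ 0.0022  0.0442 -0.0004] shift cm before turn [ 0.2803 -0.0531  0.8357] after turn [ 0.243  -0.0511  0.8474]
```

Nearly level now. I'll make the last few millimetres slowly.

Request:
{"op": "jog_arm", "data": {"deltas": [[0,0,0,0.2,0,0.4,0.5],[0,0,0,0,0,0.2,0.5],[0,0,0,0,0,0.1,0.5],[0,0,0,0,0,0,0.5],[0,0,0,0,0,0,0.5]]}}

```text
t: 19.22
tool_pos: [0.6003, -0.242, 0.1582]
tool_rot: [3.137, 0.066, -0.07]
contact_force: [0.2, 0.1, -4.7]
opening: 0.0573
```

Request:
{"op": "jog_arm", "data": {"deltas": [[0,0,0,0,0,0.1,0.5],[0,0,0,0,0,0,0.5],[0,0,0,0,0,0,0.5]]}}

```text
t: 19.47
tool_pos: [0.6004, -0.2421, 0.1579]
tool_rot: [3.137, 0.066, -0.069]
contact_force: [-2.7, 1.2, 1.6]
opening: 0.057
```

Request:
{"op": "jog_arm", "data": {"deltas": [[0,0,0,0,0,0.06,0.5],[0,0,0,0,0,0,0.5],[0,0,0,0,0,0,0.65],[0,0,0,0,0,0,0.72],[0,0,0,0,0,0,0.8],[0,0,0,0,0,0,0.9],[0,0,0,0,0,0,1],[0,0,0,0,0,0,1],[0,0,0,0,0,0,1],[0,0,0,0,0,0,1],[0,0,0,0,0,-1,1],[0,0,0,0,0,-2,1]]}}

```text
t: 20.47
tool_pos: [0.5997, -0.241, 0.1836]
tool_rot: [-3.14, -0.066, 0.079]
contact_force: [-0.2, -0.2, -0.4]
opening: 0.0852
```

Request:
{"op": "jog_arm", "data": {"deltas": [[0,0.055,0,0,0,-3,1],[0,0,0,0,0,-3.5,1],[0,0,0,0,0,-3,1],[0,0,0.01,-1,-3,0,1],[0,0,0.01,-1,-3.3,0,1],[0,0,0.01,-1,-3.3,0,1],[0,0,0,-1,-3.3,0,1],[0,0,0,-1,-3.3,0,1],[0,0,0,-1,-3.3,0,1],[0,0,0,-1,-3.3,0,1],[0,0,0,-1,-3.3,0,1],[0,0,0,-1,-3.3,0,1]]}}

```text
t: 21.47
tool_pos: [0.5061, 0.052, 0.281]
tool_rot: [3.14, 0.018, 0.018]
contact_force: [0.9, 1.3, 0.2]
opening: 0.0854
```

```bash
python3 -c "
from h import *
rect('top','pics/t3.png',.16,.19)
plan(C['small']+.13*N,Rt(Y,0))"
```

```text
top 1481 ((595.7008056640625, -241.29275512695312), (142.2251434326172, 60.27226257324219), 2.9157276153564453) z 0.17606267261784772
t 21.5167 pos [0.5046 0.0569 0.281 ] q [-0.0362 -0.2549  1.8528  0.0034  1.5336  1.5181]
turn(tool) [-0.0029 -0.0103  0.0114] shift cm before turn [ -3.8906 -16.33     6.28  ] after turn [ -4.0122 -16.3033   6.2728]
```

View pics/t3.png

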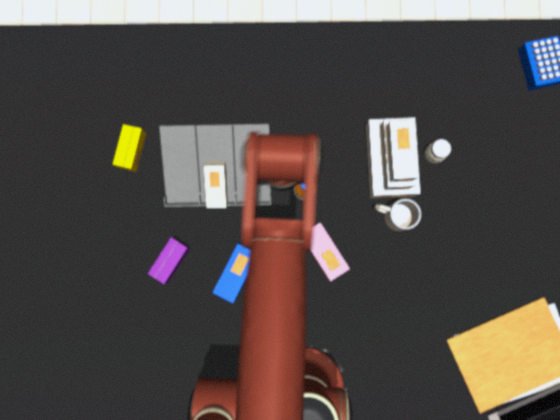

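The medium carton sits on the large one at (402,150), off by about 2.6 mm along and 0.3 mm across. Nothing else moved. The small one is next, at (215,187).

Request:
{"op": "jog_arm", "data": {"deltas": [[0,-0.01,0.006,-0.8,-2.5,0,1],[0,0,0.006,-0.8,-3.3,1,1],[0,0,0,-0.8,-3.3,1,1],[0,0,0,-0.8,-3.3,0,1],[0,0,0,-0.8,-3.2,0,1],[0,0.109,0,0,-0.7,0,1],[0,0.109,0,0,0,0,1],[0,0.109,0,0,0,0,1],[0,0.109,0,0,0,0,1],[0,0,0,0,0,0,1],[0,0,0,0,0,0,1]]}}

```text
t: 22.43
tool_pos: [0.4654, 0.2135, 0.2596]
tool_rot: [3.067, 0.002, 0.677]
contact_force: [0.3, -0.3, 0.0]
opening: 0.0852
```

```bash
python3 -c "
from h import *
plan(C['small']-.022*N,Rt(Y,T))"
```

```text
t 22.4333 pos [0.4654 0.2135 0.2596] q [ 0.3603 -0.4759  2.093  -0.1666  1.1209  1.9718]
turn(tool) [ 0.0031  0.002  -0.0032] shift cm before turn [-1.8486 -0.6398 18.8778] after turn [-1.885  -0.5864 18.876 ]
```

Request:
{"op": "jog_arm", "data": {"deltas": [[0.003,0.002,-0.003,-1.8,-0.6,0,1],[0,0,0,0,0,2.5,1],[0,0,0,0,0,3,1],[0,0,0,0,0,3,1],[0,0,0,0,0,2,1],[0,0,0,0,0,0.5,1],[0,0,0,0,0,0,1],[0,0,0,0,0,0,1]]}}

```text
t: 23.1
tool_pos: [0.4978, 0.2197, 0.1537]
tool_rot: [-3.065, -0.005, -0.683]
contact_force: [0.1, 0.5, 1.5]
opening: 0.0858
```

```bash
python3 -c "
from h import *
plan(C['small']-.021*N,Rt(Y,T))"
```

```text
t 23.1 pos [0.4978 0.2197 0.1537] q [ 0.3467 -0.2851  2.1356 -0.1857  0.8839  2.0029]
turn(tool) [ 0.0006 -0.0021 -0.0019] shift cm before turn [-0.3638  0.0065  7.805 ] after turn [-0.3473  0.0103  7.8058]
```

Request:
{"op": "jog_arm", "data": {"deltas": [[0,0,0,-0.2,0,2,1],[0,0,0,0,0,2,1],[0,0,0,0,0,2,1],[0,0,0,0,0,1.2,1],[0,0,0,0,0,0.6,1],[0,0,0,0,0,0,1],[0,0,0,0,0,0,1]]}}

```text
t: 23.68
tool_pos: [0.5287, 0.2201, 0.0825]
tool_rot: [-3.064, -0.006, -0.685]
contact_force: [-0.0, 0.2, 0.9]
opening: 0.0853
```

Request:
{"op": "jog_arm", "data": {"deltas": [[0,0,0,0,0,0,0.7],[0,0,0,0,0,0,0.55],[0,0,0,0,0,0,0.4],[0,0,0,0,0,0,0.4],[0,0,0,0,0,0,0.4],[0,0,0,0,0,0,0.4],[0,0,0,0,0,0,0.4],[0,0,0,0,0,0,0.4],[0,0,0,0,0,0,0.4],[0,0,0,0,0,0,0.4]]}}

```text
t: 24.52
tool_pos: [0.5283, 0.22, 0.0822]
tool_rot: [-3.065, -0.006, -0.684]
contact_force: [-4.1, -0.5, 6.1]
opening: 0.0491
```

Request:
{"op": "jog_arm", "data": {"deltas": [[0,0,0,0,0,-0.5,0.4],[0,0,0,0,0,-1,0.4],[0,0,0,0,0,-1.5,0.4],[0,0,0,0,0,-2,0.4],[0,0,0,0,0,-2.5,0.4],[0,0,0,0,0,-2.5,0.4],[0,0,0,0,0,-2.5,0.4],[0,0,0,0,0,-2.5,0.4],[0,0,0,0,0,-1.5,0.4],[0,0,0,0,0,-0.5,0.4],[0,0,0,0,0,0,0.4],[0,0,0,0,0,0,0.4]]}}

```text
t: 25.52
tool_pos: [0.4551, 0.2193, 0.2333]
tool_rot: [-3.067, -0.006, -0.679]
contact_force: [-0.3, -0.6, -3.4]
opening: 0.0495
```

```bash
python3 -c "
from h import *
plan([.5975,-.2413,.30],Rt(.047,-.02))"
```

```text
t 25.5167 pos [0.4551 0.2193 0.2333] q [ 0.3817 -0.4771  2.1378 -0.1783  1.0792  2.0008]
turn(tool) [ 0.0097 -0.4559 -0.0424] shift cm before turn [15.5485 46.115  -0.08  ] after turn [11.9232 46.6738 -6.9095]
```

Request:
{"op": "jog_arm", "data": {"deltas": [[0.002,-0.08,-0.01,0,0,-0.5,0.4],[0.002,-0.1,-0.01,0,0,-1,0.4],[0.003,-0.1,-0.01,0,0,-1,0.4],[0.003,-0.1,-0.012,0,1,-1.2,0.4],[0,-0.077,0,0.6,2,-1.5,0.4],[0,0,0,0.8,3.3,-1.5,0.4],[0,0,0,0.8,3.3,-0.5,0.4],[0,0,0,0.8,3.3,0,0.4],[0,0,0,0.8,3.3,0,0.4],[0,0,0,0.8,3.3,0,0.4],[0,0,0,0.8,3.3,0,0.4],[0,0,0,0.8,3.3,0,0.4]]}}

```text
t: 26.52
tool_pos: [0.5192, -0.0405, 0.3019]
tool_rot: [3.14, 0.072, -0.035]
contact_force: [0.3, 1.2, -2.9]
opening: 0.0492
```

Request:
{"op": "jog_arm", "data": {"deltas": [[0,0,0,0.9,3.3,0,0.4],[0,0,0,0.9,3.3,0,0.4],[0,0,0,0.9,3.3,0,0.4],[0,0,0,0.9,3.3,0,0.4],[0,0,0,0.9,3.3,0,0.4],[0,0,0,0.6,2,0,0.4],[0,0,0,0.3,1,0,0.4],[0,0,0,0,0.3,0,0.4],[0,0,0,0,0,0,0.4],[0,0,0,0,0,0,0.4],[0,0,0,0,0,0,0.4]]}}

```text
t: 27.43
tool_pos: [0.5822, -0.2324, 0.3034]
tool_rot: [3.14, 0.075, -0.031]
contact_force: [-0.6, -0.7, -3.3]
opening: 0.0493
```

```bash
python3 -c "
from h import *
im=held(220,335,235,330,half=.055); cv2.imwrite('pics/w4.png',im[:,:,::-1])
plan([.598,-.2413,.215],Rt(.047,-.03))"
```

```text
lid [ 0.6014 -0.2315  0.322 ] n [-0.1154 -0.0032  0.9933] tcp [ 0.5822 -0.2324  0.3034]
((597.4902954101562, -226.14288330078125), (74.15882110595703, 75.43146514892578), 89.92434692382812) far end minus tcp - half -0.0058978932986255075
t 27.4833 pos [ 0.5823 -0.2324  0.3038] q [-0.4942  0.0427  1.5397 -0.0102  1.5752  1.0285]
turn(tool) [ 0.0005 -0.011   0.0011] shift cm before turn [1.6977 0.9576 8.8488] after turn [1.7962 0.9601 8.8291]
```

View pics/w4.png

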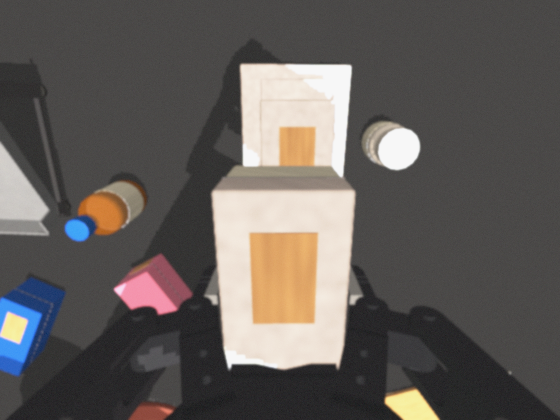

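The small carton is held at (215–355, 190–365), with the column behind it at (295,120). It pitches about 0.115 rad nose-up in the grip. I'll level it with the tool, go above the column and re-measure.

Request:
{"op": "jog_arm", "data": {"deltas": [[0,-0.05,0,0.9,0.5,0,0.4],[0,-0.05,0,0.9,0.4,1,0.4],[0,0,0,0,0,2,0.4],[0,0,0,0,0,1.5,0.4],[0,0,0,0,0,0.5,0.4],[0,0,0,0,0,0,0.4],[0,0,0,0,0,0,0.4]]}}

```text
t: 28.07
tool_pos: [0.595, -0.2418, 0.2535]
tool_rot: [3.132, 0.073, -0.187]
contact_force: [-0.3, -0.5, -2.5]
opening: 0.0494
```

```bash
python3 -c "
from h import *
im=held(220,335,235,330,half=.055)
plan([.600,-.2413,.215],Rt(.047,-.12))"
```

```text
lid [ 0.616  -0.2408  0.27  ] n [-0.0324  0.0026  0.9995] tcp [ 0.595  -0.2418  0.2535]
((610.6497802734375, -241.38128662109375), (72.05619049072266, 61.34922409057617), 3.0374908447265625) far end minus tcp - half -0.007183433555800485
t 28.1167 pos [ 0.5954 -0.2421  0.2545] q [-0.4777  0.1575  1.5014 -0.0601  1.5839  1.0487]
turn(tool) [ 0.0014 -0.0024 -0.0004] shift cm before turn [ 0.9245 -0.0624  3.8644] after turn [ 0.9338 -0.0564  3.8622]
```

Request:
{"op": "jog_arm", "data": {"deltas": [[0,-0.02,0,1.0,0,0.5,0.4],[0,0,0,0.4,0,1,0.4],[0,0,0,0,0,1.2,0.4],[0,0,0,0,0,0.7,0.4],[0,0,0,0,0,0.2,0.4],[0,0,0,0,0,0,0.4],[0,0,0,0,0,0,0.4]]}}

```text
t: 28.7
tool_pos: [0.604, -0.2418, 0.2158]
tool_rot: [3.129, 0.073, -0.218]
contact_force: [-0.3, 1.1, -3.2]
opening: 0.0498
```

```bash
python3 -c "
from h import *
im=held(220,335,235,330,half=.055)
plan([.6045,-.2413,.209],Rt(.047,-.14))"
```

```text
lid [ 0.6253 -0.2408  0.2318] n [0.027  0.0051 0.9996] tcp [ 0.604  -0.2418  0.2158]
((620.34326171875, -241.51380920410156), (79.20933532714844, 61.49434280395508), 2.9882049560546875) far end minus tcp - half -0.0004120164514168148
t 28.75 pos [ 0.6042 -0.2419  0.2162] q [-0.4678  0.2122  1.5049 -0.0689  1.5449  1.0626]
turn(tool) [ 0.0009 -0.0014 -0.0007] shift cm before turn [ 0.1309 -0.0639  0.7108] after turn [ 0.1319 -0.0632  0.7106]
```

```bash
python3 -c "
from h import *
held(225,330,240,325,half=.055); im=held(240,335,235,330,half=.055); cv2.imwrite('pics/w5.png',im[:,:,::-1])
rect('top',None,.21,.25)"
```

```text
lid [ 0.6257 -0.2409  0.2323] n [-0.013   0.0071  0.9999] tcp [ 0.6042 -0.2419  0.2162]
((623.119384765625, -241.33935546875), (67.95338439941406, 61.36400604248047), 2.9089741706848145) far end minus tcp - half -0.0068636945842630095
lid [ 0.6216 -0.2411  0.2332] n [-0.0991  0.0002  0.9951] tcp [ 0.6044 -0.242   0.2164]
((619.8258056640625, -241.6706085205078), (46.770835876464844, 61.529396057128906), 3.135638475418091) far end minus tcp - half -0.019061353803166488
top 0 ((0.0, 0.0), (0.0, 0.0), 0.0) z nan
  return _methods._mean(a, axis=axis, dtype=dtype,
  ret = ret.dtype.type(ret / rcount)
```

View pics/w5.png

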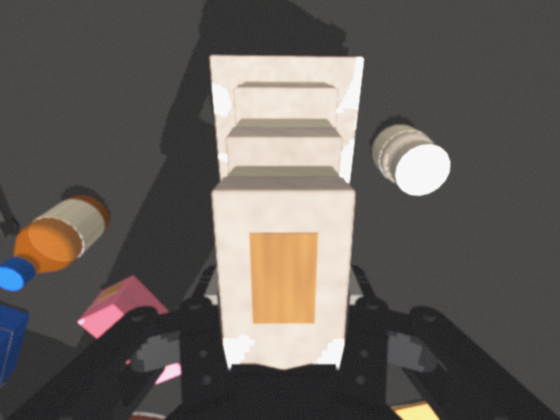

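The carton holds its place in the picture at (215–355, 190–365), but the plane fits on this small patch disagree. I'll look at the depth profile of the lid and far face in tool axes, and fit corner geometry as a second measure.

```bash
python3 -c "
from h import *
from scipy.optimize import least_squares
c=vision.calibration('wrist'); H=np.array(c['hand_eye'])
ims=[];ds=[]
for i in range(4):
    im,d=vision.get_image('wrist'); ims.append(im.astype(float)); ds.append(d)
d=np.median(ds,0); im=np.mean(ims,0).astype(np.uint8); np.savez('pics/w6',im=im,d=d)
v,u=np.mgrid[:420,:560]; P=np.stack([(u-c['cx'])/c['fx']*d,(v-c['cy'])/c['fy']*d,d],-1)@H[:3,:3].T+H[:3,3]
for r in list(range(162,196,3))+list(range(200,372,10)): print(r,d[r,270:300].min().round(4),np.median(P[r,270:300],0))
crop=cv2.resize(im[155:255,195:375,::-1],None,fx=4.4,fy=4.4,interpolation=cv2.INTER_CUBIC); cv2.imwrite('pics/c6.png',crop)
"
```

```text
162 0.1546 [0.0539 0.0012 0.0347]
165 0.1504 [0.0532 0.0011 0.0302]
168 0.1432 [0.0532 0.0011 0.0225]
171 0.1364 [0.0532 0.0011 0.0157]
174 0.1304 [0.0533 0.001  0.0092]
177 0.1244 [0.0534 0.001  0.0027]
180 0.118 [ 0.0537  0.001  -0.0036]
183 0.1133 [ 0.0537  0.001  -0.0084]
186 0.1093 [ 0.0537  0.0009 -0.0129]
189 0.1058 [ 0.0536  0.0009 -0.0168]
192 0.1051 [ 0.0528  0.0009 -0.0179]
195 0.1054 [ 0.0518  0.0009 -0.0179]
200 0.1053 [ 0.0499  0.0009 -0.018 ]
210 0.1072 [ 0.0462  0.0009 -0.0179]
220 0.108 [ 0.0424  0.0009 -0.018 ]
230 0.1095 [ 0.0386  0.0009 -0.0181]
240 0.1101 [ 0.0349  0.0009 -0.0187]
250 0.1114 [ 0.0308  0.0009 -0.0186]
260 0.1125 [ 0.0268  0.0009 -0.0188]
270 0.1138 [ 0.0225  0.0009 -0.0188]
280 0.1155 [ 0.0181  0.0009 -0.0187]
290 0.1166 [ 0.0137  0.0009 -0.0188]
300 0.1178 [ 0.0092  0.0009 -0.0188]
310 0.1195 [ 0.0046  0.001  -0.0189]
320 0.1212 [-0.0002  0.001  -0.0189]
330 0.1233 [-0.0057  0.001  -0.0183]
340 0.1249 [-0.0107  0.001  -0.0183]
350 0.1264 [-0.0159  0.001  -0.0183]
360 0.1283 [-0.0213  0.001  -0.0183]
370 0.0863 [ 0.0097  0.0008 -0.0523]
```

View pics/c6.png

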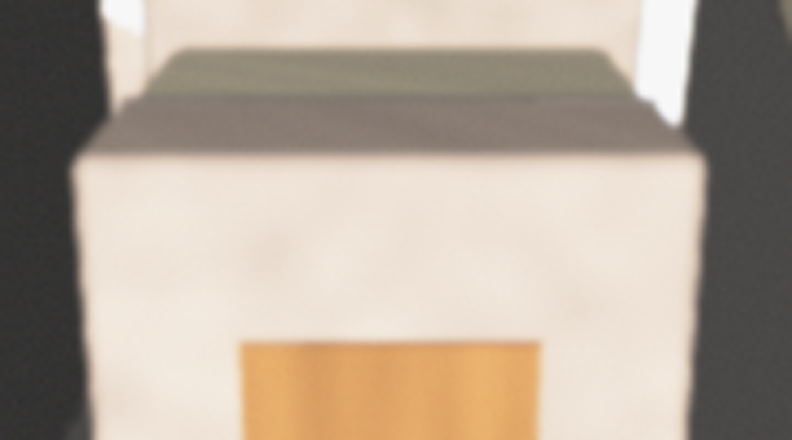

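This settles it. In tool axes the lid is flat at z = −18 mm and the far face stands square at x = 53.5 mm, so the carton is square in the hand. My levelling turns were wrong: the plane fits had picked up a bad patch. I'll rise, set the tool vertical again and re-centre.

Request:
{"op": "jog_arm", "data": {"deltas": [[0,0,0,0,0,-1,0.4],[0,0,0,0,0,-1,0.4],[0,0.07,0,0,0,0,0.4],[0,0.07,0,0,0,0,0.4],[0,0,0,0,0,0,0.4],[0,0,0,0,0,0,0.4]]}}

```text
t: 29.6
tool_pos: [0.6068, -0.2419, 0.2371]
tool_rot: [3.139, 0.072, 0.001]
contact_force: [0.2, 0.8, -2.5]
opening: 0.0491
```

```bash
python3 -c "
from h import *
plan([.5985,-.2408,.212],Rt(.047,0)); print(ctrl.get_obs()['contact_force'])
# medium lid in the arm's own frame: far edge seen by the wrist camera, earlier picture
o=ctrl.get_obs(); im,d=vision.get_image('wrist'); W=world('wrist',d,(o['tool_pos'],o['tool_rot']))
for lo,hi,n in((.165,.185,'med'),(.11,.13,'large'),(.05,.07,'big')):
    m=(abs(W[...,2]-(lo+hi)/2)<.008)&(im.max(-1)>120)&(abs(W[...,1]+.24)<.02)&(W[...,0]>.6); print(n,m.sum(),np.percentile(W[m][:,0],99) if m.any() else 0, np.median(W[m][:,2]) if m.any() else 0)
"
```

```text
t 29.6 pos [ 0.6068 -0.2419  0.2371] q [-0.4927  0.1274  1.5606 -0.0009  1.4521  1.032 ]
turn(tool) [ 0.0015 -0.0008 -0.0008] shift cm before turn [-0.8306 -0.1501  2.5075] after turn [-0.8285 -0.147   2.5083]
[ 0.1749  0.7572 -2.4556]
med 1420 0.6665856450631908 0.17423130831779146
large 1420 0.6843587688511567 0.11927388529976768
big 906 0.7018359334001494 0.05924774981303535
```

Request:
{"op": "jog_arm", "data": {"deltas": [[0,0,0,-0.5,-0.13,0.5,0.4],[0,0,0,-0.36,0,1,0.4],[0,0,0,0,0,0.7,0.4],[0,0,0,0,0,0.2,0.4],[0,0,0,0,0,0,0.4],[0,0,0,0,0,0,0.4]]}}

```text
t: 30.15
tool_pos: [0.5983, -0.2406, 0.2109]
tool_rot: [3.141, 0.073, -0.0]
contact_force: [0.6, 0.1, -3.5]
opening: 0.0495
```

Request:
{"op": "jog_arm", "data": {"deltas": [[0,0,0,0,0,0.2,0.4],[0,0,0,0,0,0.1,0.4],[0,0,0,0,0,0,0.4],[0,0,0,0,0,0,0.4]]}}

```text
t: 30.48
tool_pos: [0.5985, -0.2408, 0.2088]
tool_rot: [3.14, 0.073, 0.002]
contact_force: [0.9, 0.5, -3.8]
opening: 0.0499
```

Request:
{"op": "jog_arm", "data": {"deltas": [[0,0,0,0,0,0.1,0.4],[0,0,0,0,0,0.05,0.4],[0,0,0,0,0,0,0.4],[0,0,0,0,0,0,0.4]]}}

```text
t: 30.82
tool_pos: [0.5984, -0.2407, 0.2071]
tool_rot: [3.14, 0.073, 0.001]
contact_force: [-0.2, 0.7, -3.3]
opening: 0.0493
```

Request:
{"op": "jog_arm", "data": {"deltas": [[0,0,0,0,0,0.1,0.4],[0,0,0,0,0,0,0.4],[0,0,0,0,0,0,0.4]]}}

```text
t: 31.07
tool_pos: [0.5985, -0.2408, 0.2063]
tool_rot: [3.14, 0.073, 0.002]
contact_force: [-0.3, -0.2, -3.5]
opening: 0.0499
```

Request:
{"op": "jog_arm", "data": {"deltas": [[0,0,0,0,0,0.1,0.4],[0,0,0,0,0,0,0.4],[0,0,0,0,0,0,0.4]]}}

```text
t: 31.32
tool_pos: [0.5986, -0.2408, 0.2062]
tool_rot: [3.14, 0.073, 0.003]
contact_force: [-3.2, 1.1, 2.7]
opening: 0.0494
```

Contact. I'll release, rise and move clear.

Request:
{"op": "jog_arm", "data": {"deltas": [[0,0,0,0,0,0,0.5],[0,0,0,0,0,0,0.6],[0,0,0,0,0,0,0.65],[0,0,0,0,0,0,0.75],[0,0,0,0,0,0,0.9],[0,0,0,0,0,0,1],[0,0,0,0,0,0,1],[0,0,0,0,0,0,1],[0,0,0,0,0,0,1],[0,0,0,0,0,-1,1],[0,0,0,0,0,-2,1],[0,0,0,0,0,-3,1]]}}

```text
t: 32.32
tool_pos: [0.5969, -0.24, 0.2627]
tool_rot: [-3.138, -0.073, 0.007]
contact_force: [-0.3, 0.6, -0.0]
opening: 0.0854
```

Request:
{"op": "jog_arm", "data": {"deltas": [[0,0,0,0,0,-3,1],[0,0,0,0,0,-2,1],[0,0,0,-1,-3,0,1],[0,0,0,-1,-3.3,0,1],[0,0,0,-1,-3.3,0,1],[0,0,0,-1,-3.3,0,1],[0,0,0,-1,-3.3,0,1],[0,0,0,0,-3,0,1],[0,0,0,0,-1,0,1],[0,0,0,0,0,0,1],[0,0,0,0,0,0,1],[0,0,0,0,0,0,1]]}}

```text
t: 33.32
tool_pos: [0.5392, -0.0423, 0.3152]
tool_rot: [3.139, 0.072, 0.002]
contact_force: [0.1, 0.9, 0.2]
opening: 0.0855
```

```bash
python3 -c "
from h import *
im,W=rect('top','pics/t4.png',.21,.245)
for p in ((303,184),(439,148)): u,v=p; print(p,np.median(W[v-2:v+3,u-2:u+3].reshape(-1,3),0))
o=np.load('pics/top.npz'); dif=np.abs(im.astype(int)-o['im']).max(-1)>60
for n,b in dict(bottle=(292,172,318,202),jar=(424,136,454,166),mug=(374,198,424,232)).items(): print(n,'changed px',dif[b[1]:b[3],b[0]:b[2]].sum())
g=W[...,2]; m=(g>.21)&(g<.245)&(W[...,1]<-.15)&(W[...,0]>.5); P=W[m]; A=np.c_[P[:,:2],np.ones(len(P))]; print('slope small lid',np.linalg.lstsq(A,P[:,2],rcond=None)[0])
print(ctrl.get_obs()['contact_force'],ctrl.get_obs()['t'])"
```

```text
top 1091 ((596.6151733398438, -239.73553466796875), (111.966796875, 52.441070556640625), 3.013704299926758) z 0.22596671114899047
(303, 184) [ 0.5208 -0.0025  0.1209]
(439, 148) [ 0.6186 -0.3545  0.0762]
bottle changed px 274
jar changed px 0
mug changed px 0
slope small lid [ 0.0119 -0.0391  0.209 ]
[-0.4573  0.1154 -0.3242] 33.3667
```

View pics/t4.png

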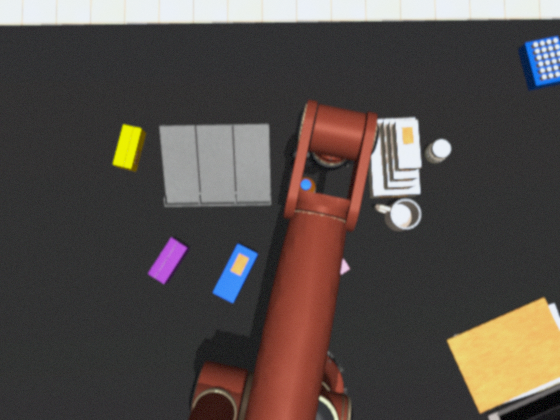

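The column is complete at (400,150): the small carton is 0.9 mm / 1.6 mm off the medium one, its lid is at 0.226 m (expected 0.225), and the rack is empty. I'm handing it in.

```bash
python3 -c "
from station import ctrl
print(ctrl.finish_job())"
```

```text
the job is handed in; nothing more can be done
None
```

I stacked the three rack cartons on the big carton in order: large, medium, small. Each was set down until the wrist force showed contact, then released. I handed the job in at about 33 s of the 72 s allowed; it reports no verdict.

**Column, last checks (top camera):**

| Carton | Off-centre along / across from the one below | Long axis off the one below |
|---|---|---|
| Large | about 3 mm / 1 mm | under 0.01 rad |
| Medium | about 2.6 mm / 0.3 mm | under 0.01 rad |
| Small | about 1 mm / 1.6 mm | under 0.01 rad |

- **Heights:** the lids read 0.121, 0.176 and 0.226 m, each within about 1 mm of the height expected. The small lid's fitted slope was about 0.04 rad across, under the 0.06 limit; I took it as depth noise and did not re-measure it.
- **Other items:** the jar and mug showed no change in the pictures. The bottle is standing; the arm and its shadow covered part of it in the last view, so its picture check came out inconclusive. I did not re-measure the big carton's shift after the stacking.
- **Robot:** it ended clear of everything with no contact force, and the rack is empty.

**One check disagreed:** a wrist-camera plane fit made the small carton look tilted in the grip, and I turned the tool up to 0.14 rad to correct it. A depth profile showed the carton was square in the hand, so I undid the turn before placing it. A smaller turn for the same reason, 0.035 to 0.044 rad, was left in while placing the medium carton; its measured centre and height came out fine.

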